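# Run the tap to the bottom of the vise nut

## Task

Take the steel tap key out of the enamel tray, set it on the square end of the tap that stands in the brass nut held in the vise, and run the tap in clockwise: half a turn forward, a quarter turn back, half forward, a quarter back, and so on until you feel it bottom firmly in the nut. Go gently when it bottoms: do not wrench the nut round in the vise jaws. Leave the key standing on the tap with the tap at the bottom, and do not disturb the resin seals standing about.

Things in the scene. Friction and masses are not known exactly. Their poses are not given: they have to be found in the camera images.
- key: steel tap key (socket wrench), 180 to 290 g, 74 mm tall, standing upright in the tray, socket down. Origin: centre of its underside, z up. z 0 to 30 mm: socket block 32 x 32 with a square hole 16 x 16, 20 deep, open below, mouth bevelled 2 mm. z 30 to 38: 8 mm round cross bar along the key's x, 95 mm over its ball ends.
- key_head (a point): middle of the key's head: plain square 22 x 22 mm, from 40 to 74 mm above the key's origin (this point at 57), faces square to the key's x and y axes; grip it from above by either pair of faces.
- key_seat (a point): centre of the roof of the key's socket, 20 mm above the key's origin; it lies on the origin of tap when the key is fully home.
- tap: steel thread tap, already started upright in the brass nut. Origin: on its axis at its very top, z up. Clockwise from above it sinks 8 mm per turn (four-start thread); it stays where it is left; friction about 0.04 N m. It bottoms 5.1 to 6.1 rad (net) clockwise of its start: this differs from nut to nut and must be felt. At the start it can hardly turn anticlockwise.
- tap_square (a point): middle of the tap's square drive, 14 x 14 mm and 16 mm long, 12 mm below the tap's top, faces square to the tap's x and y; above it 4 mm of blunt cone, below it a 13.6 mm round shank. The key has 1 mm of room each side, so about 0.15 rad of play each way when turning.
- boss (a joint): twist (rad, clockwise from above positive, 0 unloaded) of the brass nut, 40 mm across, top 106 mm above the shelf, in the cork-lined jaws. The cork gives like a spring, 1.5 N m per rad, so twist shows the torque on the tap. Bottomed firmly: at least 0.08 (0.12 N m) for a moment. Over 0.24 (0.36 N m) either way the nut is wrenched round.
- vise: bamboo bench board (200 x 250 mm, top at 45 mm) on runners with the small aluminium vise clamped to it, fixed. Origin on the shelf right under the tap's axis; x runs from the fixed jaw to the moving jaw and its screw (handle 82 mm out, 83 mm high). Jaw tops at 99 mm.
- tray: white enamel tray 200 x 300 mm (x, y), walls 20 mm high, floor 4 mm thick, fixed. Origin: centre of its underside. The key and two seals stand in it about 90 mm apart along y, in any order.
- seal0: resin seal, plain upright block 26 x 26 x 72 mm, standing in the tray; origin: centre of its underside.
- seal1: resin seal, plain upright block 26 x 26 x 64 mm, standing in the tray; origin: centre of its underside.
- seal2: resin seal, plain upright block 26 x 26 x 80 mm, standing on the bench board beside the vise, about 100 mm from the tap; origin: centre of its underside.
- seal3: resin seal, plain upright block 26 x 26 x 70 mm, standing on the bench board beside the vise, about 100 mm from the tap; origin: centre of its underside.
Mind the look-alikes: they are no part of the job. Leave any green or red look-alike of the key alone.

How it is judged:
By the outcome, as a careful person would: the job done as asked, in the order asked, and still so for the second after the job is handed in, with the robot touching nothing.
It also fails if it takes over 72 s, if anything falls off the work surface, if the arm or the gripper's body presses on something with over 40 N, if the wrist force passes 120 N, or if a joint passes its speed limit or range.

## Robot

A 7-joint arm with a two-finger parallel gripper is mounted at the origin on the work surface. World frame = base frame: x ahead of the robot, y to its left, z up, the work surface at z = 0. Lengths are in m, angles in rad, forces in N, time in s.
With the tool pointing down it reaches from about 0.4 to 0.85 m from the base axis. Payload 4.4 kg.
Tool frame: the origin (TCP) lies between the finger pads; the fingertips stand 11 mm ahead of it and the grasp point (between the pads) lies 8 mm behind it; z points along the fingers, y is the direction in which the jaws open and shut (so a half turn about z gives the same grasp; the last joint's range is limited). The gripper opens to 94 mm and grips with 3 to 60 N. Pads are 16 mm wide; open, the fingers measure 119 mm over their backs; the gripper's body (75 mm by 177 mm) begins 78 mm behind the grasp point.
Start: joints at [-0.066, 0.628, 0.038, 1.517, -0.027, 0.996, -0.02], TCP at [0.65, 0, 0.216] pointing down, gripper open.
Joint ranges: [-3.06, 3.06], [-0.37, 2.12], [-1.25, 1.32], [0.18, 2.47], [-1.1, 4.24], [0.23, 1.98], [-2.94, 2.94]. Speed limits (rad/s): [2.57, 2.57, 3.14, 3.14, 3.14, 3.14, 3.14].

## Interface

Orientations are given as a unit quaternion [x, y, z, w].
In Python, from bench import read_state, vision, r gives the robot as it stands.
- The arm moves only by the tool move_arm, never from a script. Its argument "increments" is a list of rows, each a list of 2 entries, a list of its own where there are three numbers: the shift along the tool's x, y, z in m, then the turn about the tool's z in degrees. A call has 1 to 12 rows; each row is the pose to reach, as a shift and turn from the pose measured when the call began, along the tool's axes at that moment; what a row does not reach only later rows make up. A row lasts 1/8 s, in which the tool goes at most 62.5 mm and 10.7 degrees, less where a joint would pass 70% of its speed; a pose out of reach is approached as far as the arm can. A call with a gripper value outside its range is refused whole. "grip" is the gripper's target within -1 to 1 (fully open at 1, half-way at 0, shut at -1), set as the call begins (left out, the last holds). The fingers move at their own pace and stop on an object; "squeeze" is the grip in N (left out, the last holds). Time passes only in rows, so rows that repeat a pose let the fingers close. It gives the time, the measured TCP pose, the force and the opening at its end, in the units of the state.
- read_state(): the state, without advancing time (a new reading comes with each control period).
- vision.grab_frame(name): name is "scene" or "side" or "wrist"; returns the picture (384x512x3 uint8, blue, green, red); there is no depth.
- vision.get_calibration(name): a dict with "mtx" (3x3 intrinsics, pixels), "R" (3x3) and "t" (3): a world point X has camera coordinates R X + t. Camera axes: x right, y down, z forward; pixel columns grow to the right and rows downward; lengths in m; the calibration is good to about 2 mm. A picture is of the moment at which its call begins: read the wrist's pose just before it. get_calibration takes no time and is no camera call; for the wrist camera it gives the pose at the moment of the call.
- r.close_job(): hands the job in, once; it reports no verdict.
The state is a dict: "time": time; "joint_pos": joint angles; "qvel": joint speeds; "joint_torque": joint torques, N m; "position": TCP position; "tcp_rot": TCP orientation; "ft_force": force on the tool from outside, world axes, zero at the start; "ft_torque": the same for the moment, N m; "gripper_width": finger opening in m.
Only numpy, scipy, OpenCV 4.12 (cv2) and the standard library are available. Lean on these libraries where they do the work, as an engineer would, in place of code of your own. Each camera call takes 0.05 s, during which the arm holds its last target.

## Working session

There is one attempt and no reset: what is moved stays moved. The work goes in short steps, Python scripts to look and compute and a tool call to move; the robot and the scene stay as the last step left them, time stands still between calls to the robot, and variables do not carry over. Pictures are saved under pics/ and viewed, and the job is handed in when it is done.

Besides the shell and the picture viewer there is one more tool, called after "Request:" as a command line: name --argument value ..., lists and objects as JSON in quotes. move_arm: Moves the arm, as the interface text tells. Its arguments: {"type":"object","properties":{"increments":{"type":"array","items":{"type":"array"}},"grip":{"type":"number"},"squeeze":{"type":"number"}},"required":["increments"]}

```bash
ls; mkdir -p pics
cat > h.py <<'E'
import numpy as np, cv2
from bench import read_state, vision, r
from scipy.spatial.transform import Rotation as Ro
def ray(c,u,v):
    K=np.array(c["mtx"]);R=np.array(c["R"]);t=np.array(c["t"]).ravel()
    d=R.T@np.linalg.solve(K,[u,v,1.]);return -R.T@t,d/np.linalg.norm(d)
def onz(c,u,v,z):
    o,d=ray(c,u,v);return o+d*(z-o[2])/d[2]
def proj(c,X):
    K=np.array(c["mtx"]);p=K@(np.array(c["R"])@np.array(X)+np.array(c["t"]).ravel());return p[:2]/p[2]
def tri(c1,p1,c2,p2):
    o1,d1=ray(c1,*p1);o2,d2=ray(c2,*p2)
    A=np.array([d1,-d2]).T;s=np.linalg.lstsq(A,o2-o1,rcond=None)[0]
    a=o1+s[0]*d1;b=o2+s[1]*d2;return (a+b)/2,np.linalg.norm(a-b)
E
python3 - <<'E'
from h import *
s=read_state();print({k:np.round(v,3) for k,v in s.items()})
for n in ["scene","side","wrist"]:
    im=vision.grab_frame(n);c=vision.get_calibration(n);cv2.imwrite(f"pics/{n}0.png",im)
    print(n,np.round(c["mtx"],1).tolist(),np.round(c["R"],3).tolist(),np.round(c["t"],3).tolist())
E
```

```text
pics
{'time': np.float64(0.0), 'joint_pos': array([-0.066,  0.629,  0.038,  1.518, -0.027,  0.996, -0.02 ]), 'qvel': array([ 0.   ,  0.001,  0.001,  0.001, -0.003,  0.001,  0.001]), 'joint_torque': array([ 0.0000e+00, -5.4973e+01,  1.1440e+00, -1.8663e+01, -5.2000e-02,
        2.4000e-02,  0.0000e+00]), 'position': array([0.649, 0.   , 0.216]), 'tcp_rot': array([ 0.707,  0.707, -0.001, -0.001]), 'ft_force': array([-0.16 , -0.155,  0.209]), 'ft_torque': array([-0.024,  0.05 , -0.028]), 'gripper_width': np.float64(0.094)}
scene [[451.5, 0.0, 254.2], [0.0, 451.5, 191.3], [0.0, 0.0, 1.0]] [[0.249, 0.968, 0.017], [0.614, -0.144, -0.776], [-0.749, 0.204, -0.63]] [-0.114, -0.195, 1.583]
side [[393.5, 0.0, 257.6], [0.0, 393.5, 191.9], [0.0, 0.0, 1.0]] [[-0.952, -0.306, -0.015], [-0.219, 0.715, -0.665], [0.214, -0.629, -0.747]] [0.447, 0.162, 0.96]
wrist [[310.6, 0.0, 258.3], [0.0, 310.6, 191.5], [0.0, 0.0, 1.0]] [[1.0, -0.0, -0.001], [0.0, -0.972, 0.233], [-0.001, -0.233, -0.972]] [-0.65, -0.024, 0.39]
```

View pics/scene0.png

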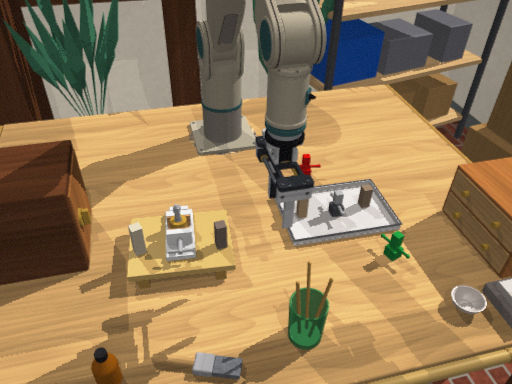

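View pics/side0.png

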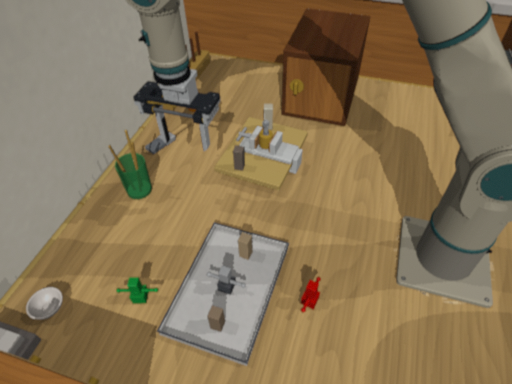

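View pics/wrist0.png

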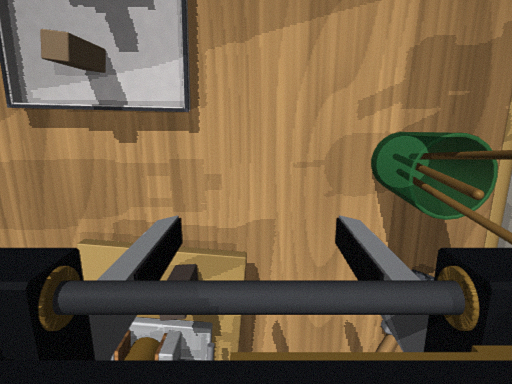

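Run:
```python
import cv2,numpy as np
a=cv2.imread("pics/scene0.png");b=cv2.imread("pics/side0.png")
f=lambda i,x,y,w,h:cv2.resize(i[y:y+h,x:x+w],(400,300),interpolation=cv2.INTER_CUBIC)
cv2.imwrite("pics/crop0.png",np.vstack([np.hstack([f(a,300,170,80,60),f(a,120,190,120,90)]),np.hstack([f(b,190,240,80,60),f(b,215,95,100,75)])]))
```

```text
(no output)
```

View pics/crop0.png

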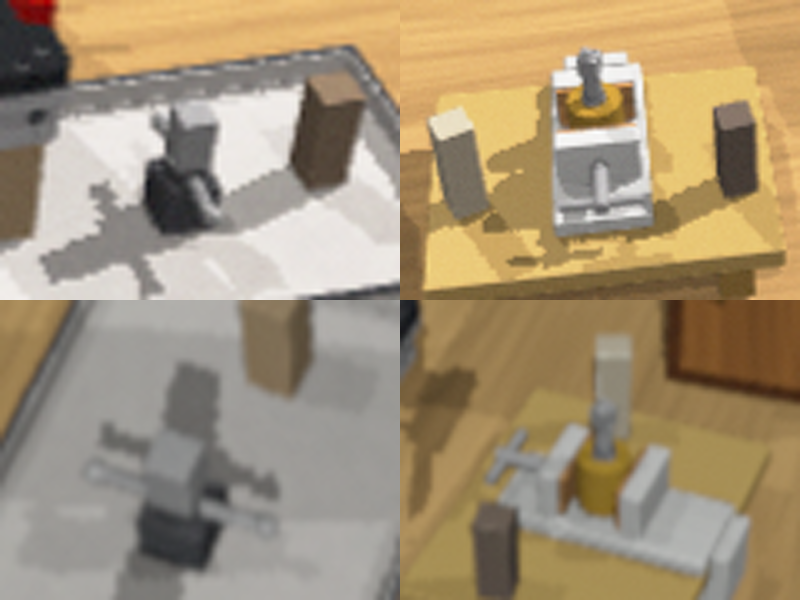

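Run:
```python
from h import *
a=vision.get_calibration("scene");b=vision.get_calibration("side")
for n,p,q in [("key",(338.4,193),(226,269.6)),("tap",(177,206.5),(265.8,121.2)),("ball+",(342.5,213),(242.5,344.5-60+240-240)) ]:
    print(n,tri(a,p,b,q))
print(onz(a,338.4,193,.078),onz(b,226,269.6,.078))
print('bar',onz(b,209,274,.038),onz(b,242.5,285,.038))
print(vision.get_calibration("wrist"))
```

```text
key (array([0.47123466, 0.22874241, 0.07482528]), np.float64(0.0076926823356130766))
tap (array([ 0.51112581, -0.20552523,  0.14618733]), np.float64(0.003921691034763164))
ball+ (array([0.45517137, 0.2355883 , 0.00158777]), np.float64(0.05520016063921931))
[0.47809911 0.22918339 0.078     ] [0.468214   0.22705904 0.078     ]
bar [0.51250558 0.22814656 0.038     ] [0.4303523  0.23157836 0.038     ]
{'mtx': array([[310.60531528,   0.        , 258.29280795],
       [  0.        , 310.60531528, 191.47200897],
       [  0.        ,   0.        ,   1.        ]]), 'R': array([[ 9.99999514e-01, -6.10982086e-05, -9.84284305e-04],
       [ 1.69909005e-04, -9.72479775e-01,  2.32987251e-01],
       [-9.71431683e-04, -2.32987305e-01, -9.72479291e-01]]), 't': array([-0.65009975, -0.02438797,  0.39035783])}
```

Candidates: the grey steel key in the tray at scene (337,200) / side (226,275); a green look-alike at scene (396,246); a red one at scene (307,163). The grey one between the two brown seals fits, and the enlarged crop confirms it: square head, bar and dark block. The triangulated top is z≈0.075 against 0.078 expected. I'm moving the wrist camera over it.

Request:
move_arm --increments '[[[0.04,-0.045,0],0],[[0.08,-0.09,0],0],[[0.12,-0.135,0],0],[[0.155,-0.177,0],0],[[0.155,-0.177,0],0],[[0.155,-0.177,0],0]]'

```text
time: 0.9
position: [0.4733, 0.1546, 0.2162]
tcp_rot: [0.707, 0.707, -0.0, 0.0]
ft_force: [0.4, -0.5, 0.1]
gripper_width: 0.0934
```

Run:
```python
from h import *
s=read_state();print(s["position"],s["tcp_rot"],s["joint_pos"])
im=vision.grab_frame("wrist");cv2.imwrite("pics/w1.png",im)
```

```text
[0.47334688 0.15455719 0.216233  ] [ 7.07189452e-01  7.07024059e-01 -2.37813683e-04  4.21628760e-05] [-0.39384965  0.41295836  0.03018953  1.93361863 -0.01658057  0.79565208
 -0.35482174]
```

View pics/w1.png

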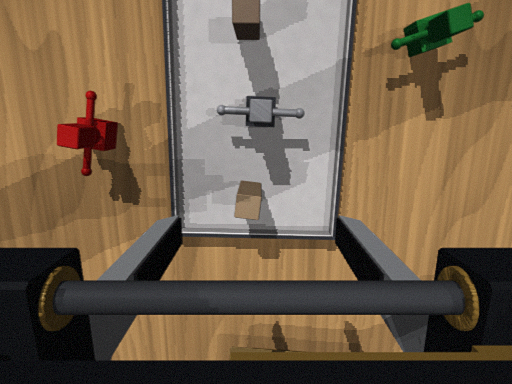

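The picture shows the steel key at (261,111) with its bar along the rows, seals at (246,18) and (248,200), red at (87,135) and green at (437,30). Next I enlarge it and measure.

Run:
```python
from h import *
im=cv2.imread("pics/w1.png");c=vision.get_calibration("wrist")
x0,y0=210,85
cv2.imwrite("pics/w1c.png",cv2.resize(im[y0:y0+60,x0:x0+100],None,fx=8,fy=8,interpolation=cv2.INTER_CUBIC))
for p,z in [((221,110),.038),((300,113.5),.038)]: print(onz(c,*p,z))
print(np.linalg.norm(onz(c,221,110,.038)-onz(c,300,113.5,.038)))
```

```text
[0.43436284 0.22857391 0.038     ]
[0.51984565 0.22475563 0.038     ]
0.08556804807856432
```

View pics/w1c.png

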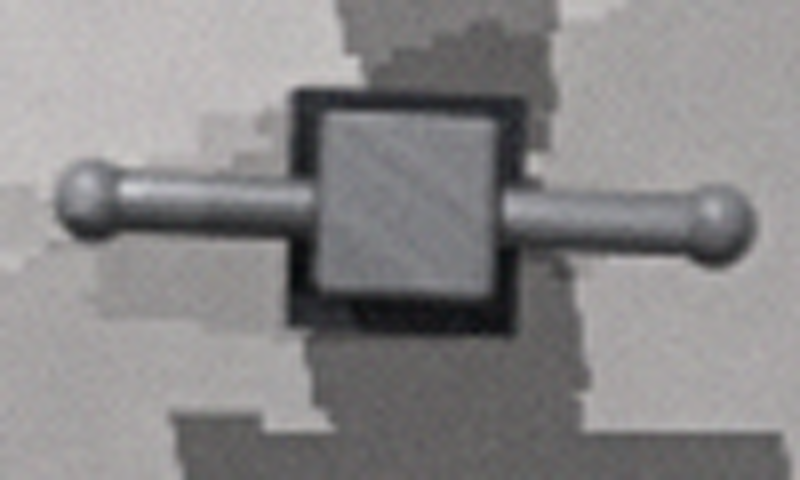

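Run:
```python
from h import *
c=vision.get_calibration("wrist")
f=lambda x,y:(210+(x+.5)/8-.5,85+(y+.5)/8-.5)
co=[(318,108),(502,115),(495,298),(314,292)]
P=np.array([onz(c,*f(*p),.078) for p in co]);print(P,P.mean(0))
print([np.linalg.norm(P[i]-P[i-1]) for i in range(4)])
B=[onz(c,*f(*p),.038) for p in [(90,200),(720,226)]];print(np.mean(B,0),np.degrees(np.arctan2(*(B[1]-B[0])[[1,0]])))
for i,j in [(0,1),(3,2)]: print(np.degrees(np.arctan2(*(P[j]-P[i])[[1,0]])))
for i,j in [(0,3),(1,2)]: print(np.degrees(np.arctan2(*(P[j]-P[i])[[1,0]]))+90)
s=read_state();T=Ro.from_quat(s["tcp_rot"]).as_matrix();t=P.mean(0).copy();t[2]=.056
print(T.T@(t-s["position"]))
```

```text
[[0.46616614 0.23863104 0.078     ]
 [0.48797399 0.23779697 0.078     ]
 [0.48731623 0.21662542 0.078     ]
 [0.46550346 0.21736907 0.078     ]] [0.47673995 0.22760562 0.078     ]
[np.float64(0.021272297718617675), np.float64(0.021823793892092394), np.float64(0.02118176725968736), np.float64(0.021825440172510004)]
[0.4767622  0.22725508 0.038     ] -2.388536389299006
-2.1902959499457135
-1.9526029391471564
-1.7851729132284362
-1.7794961968229046
[0.0737028  0.00291116 0.16008165]
```

Head corner sides are 21.2–21.8 mm against 22, and head and bar centres agree within 0.4 mm. The key is at (0.4767, 0.2275) with yaw −2°.

Request:
move_arm --increments '[[[0.037,0.0015,0.03],-10.5],[[0.0735,0.003,0.06],-21],[[0.0735,0.003,0.06],-31.5],[[0.0735,0.003,0.06],-42],[[0.0735,0.003,0.06],-52.5],[[0.0735,0.003,0.06],-63],[[0.0735,0.003,0.06],-73.5],[[0.0735,0.003,0.06],-84],[[0.0735,0.003,0.06],-88],[[0.0735,0.003,0.06],-88],[[0.0735,0.003,0.06],-88]]' --grip 0.1

```text
time: 2.33
position: [0.4776, 0.2267, 0.1558]
tcp_rot: [0.02, 1.0, -0.0, -0.0]
ft_force: [-0.2, -0.4, 0.3]
gripper_width: 0.0514
```

Run:
```python
from h import *
s=read_state();T=Ro.from_quat(s["tcp_rot"]).as_matrix();print(s["position"],T.round(3).tolist(),s["joint_pos"],s["gripper_width"])
print(T.T@(np.array([.4767,.2275,.056])-s["position"]), np.degrees(np.arctan2(T[1,1],T[0,1])))
im=vision.grab_frame("wrist");cv2.imwrite("pics/w2.png",im)
```

```text
[0.47757063 0.22666541 0.15581626] [[-0.999, 0.04, -0.0], [0.04, 0.999, -0.001], [0.0, -0.001, -1.0]] [-0.22241969  0.56434705 -0.40711197  1.91083778  0.32337314  0.73133602
  0.71467151] 0.0513537102919578
[0.00086845 0.00087865 0.0998159 ] 87.72509703656395
```

View pics/w2.png

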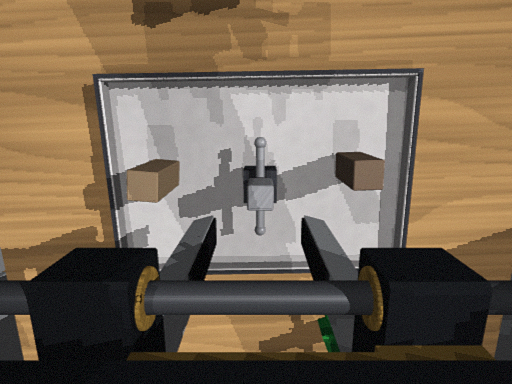

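The head at (260,193) is centred between the fingers and square to them, with the seals clear at (153,180) and (360,170). Descending to grip.

Request:
move_arm --increments '[[[0.001,0.001,0.035],0],[[0.001,0.001,0.07],0],[[0.001,0.001,0.09],0],[[0.001,0.001,0.1],0],[[0.001,0.001,0.1],0],[[0.001,0.001,0.1],0]]'

```text
time: 3.12
position: [0.477, 0.2282, 0.0567]
tcp_rot: [0.02, 1.0, -0.0, 0.001]
ft_force: [-0.3, 0.1, 0.1]
gripper_width: 0.0521
```

Request:
move_arm --increments '[[[0,0,0],0],[[0,0,0],0],[[0,0,0],0],[[0,0,0],0],[[0,0,0],0]]' --grip -1 --squeeze 35

```text
time: 3.75
position: [0.4771, 0.2282, 0.0569]
tcp_rot: [0.02, 1.0, 0.0, 0.001]
ft_force: [0.9, -0.5, 2.6]
gripper_width: 0.0215
```

Request:
move_arm --increments '[[[0,0,-0.03],0],[[0,0,-0.08],0],[[0,0,-0.13],0],[[0,0,-0.17],0],[[0,0,-0.2],0],[[0,0,-0.205],0],[[0,0,-0.205],0]]'

```text
time: 4.62
position: [0.4763, 0.2277, 0.2608]
tcp_rot: [0.02, 1.0, -0.0, 0.0]
ft_force: [1.4, 0.6, -2.7]
gripper_width: 0.0218
```

Request:
move_arm --increments '[[[-0.012,-0.04,-0.205],0],[[-0.027,-0.09,-0.205],0],[[-0.042,-0.14,-0.205],0],[[-0.057,-0.19,-0.205],0],[[-0.072,-0.24,-0.205],0],[[-0.087,-0.29,-0.205],0],[[-0.102,-0.34,-0.205],0],[[-0.117,-0.39,-0.205],0],[[-0.13,-0.42,-0.205],0],[[-0.13,-0.428,-0.205],0],[[-0.13,-0.428,-0.205],0],[[-0.13,-0.428,-0.205],0]]'

```text
time: 6.12
position: [0.5894, -0.2027, 0.4659]
tcp_rot: [0.018, 1.0, 0.0, -0.0]
ft_force: [0.6, 0.8, -1.8]
gripper_width: 0.0218
```

My second call repeated the lift by mistake, so the tool went up to 0.466. No harm done; coming back down.

Request:
move_arm --increments '[[[0,0,0.05],0],[[0,0,0.1],0],[[0,0,0.15],0],[[0,0,0.19],0],[[0,0,0.2],0],[[0,0,0.2],0],[[0,0,0.2],0]]'

```text
time: 7.0
position: [0.5906, -0.2025, 0.2681]
tcp_rot: [0.018, 1.0, -0.0, 0.001]
ft_force: [-0.8, -0.1, -2.3]
gripper_width: 0.0222
```

Run:
```python
from h import *
s=read_state();T=Ro.from_quat(s["tcp_rot"]).as_matrix();print(s["position"],T.round(3).tolist(),s["joint_pos"],s["gripper_width"],s["ft_force"],s["ft_torque"])
im=vision.grab_frame("wrist");cv2.imwrite("pics/w3.png",im)
```

```text
[ 0.59063214 -0.20249237  0.26808842] [[-0.999, 0.036, 0.003], [0.036, 0.999, -0.001], [-0.003, -0.001, -1.0]] [ 0.48801029  0.55628412 -0.33340187  1.524317    0.19615753  1.0909318
  1.64585016] 0.022245088684474182 [-0.81378376 -0.05141922 -2.2673374 ] [ 0.07959979 -0.08369017  0.01093545]
```

View pics/w3.png

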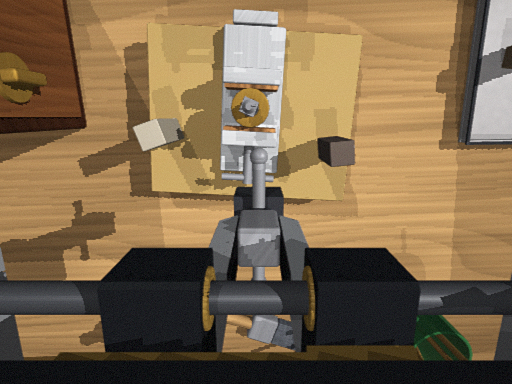

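Tap at (250,106), square visibly rotated in the round brass nut; seals at (158,135) and (336,151). Enlarging.

Run:
```python
import cv2
im=cv2.imread("pics/w3.png");x0,y0=225,82
cv2.imwrite("pics/w3c.png",cv2.resize(im[y0:y0+50,x0:x0+50],None,fx=12,fy=12,interpolation=cv2.INTER_CUBIC))
```

```text
(no output)
```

View pics/w3c.png

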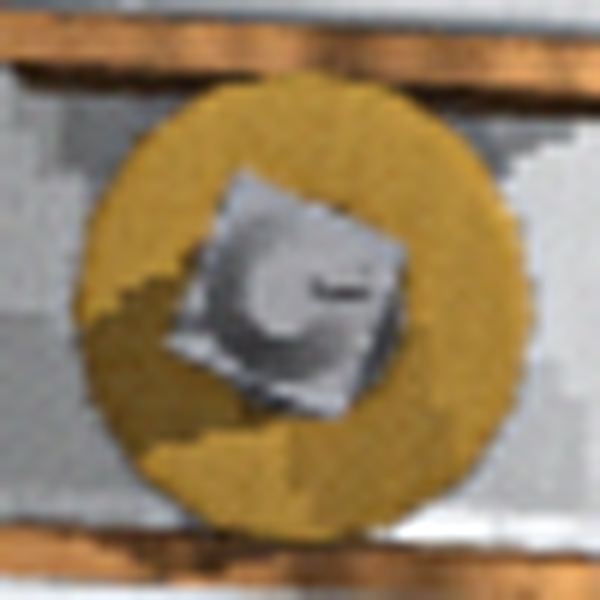

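Run:
```python
from h import *
c=vision.get_calibration("wrist")
f=lambda x,y:(225+(x+.5)/12-.5,82+(y+.5)/12-.5)
im=cv2.imread("pics/w3.png");hsv=cv2.cvtColor(im,cv2.COLOR_BGR2HSV)
cr=hsv[82:132,225:275];m=((cr[...,0]>16)&(cr[...,0]<32)&(cr[...,1]>150)).astype(np.uint8)*255
m=cv2.morphologyEx(m,cv2.MORPH_OPEN,np.ones((3,3)))
cs=max(cv2.findContours(m,0,1)[0],key=cv2.contourArea);h=cv2.convexHull(cs)
e=cv2.fitEllipse(h);print('ell',e)
print('nut',onz(c,e[0][0]+225,e[0][1]+82,.106), 'vis centre',onz(c,*f(305,307),.106))
co=[(243,170),(405,245),(340,418),(170,340)]
for z in (.125,.132,.138,.142,.148):
    P=np.array([onz(c,*f(*p),z) for p in co])
    print(z,P.mean(0),[round(1e3*np.linalg.norm(P[i]-P[i-1]),1) for i in range(4)],[round(np.degrees(np.arctan2(*(P[i]-P[i-1])[[1,0]]))%90,1) for i in range(4)])
n=onz(c,*f(303,306),.106)
for cam,px in (("scene",(177,205)),("side",(265.8,119.5))):
    k=vision.get_calibration(cam)
    for z in (.13,.14,.15): print(cam,z,proj(k,[n[0],n[1],z]))
s=read_state();T=Ro.from_quat(s["tcp_rot"]).as_matrix();print(np.degrees(np.arctan2(T[1,1],T[0,1])))
a=cv2.imread("pics/scene0.png");b=cv2.imread("pics/side0.png")
g=lambda i,x,y:cv2.resize(i[y:y+40,x:x+40],(400,400),interpolation=cv2.INTER_CUBIC)
cv2.imwrite("pics/tapc.png",np.hstack([g(a,160,195),g(b,245,108)]))
```

```text
ell ((24.651466369628906, 24.92881965637207), (36.39630126953125, 39.59158706665039), 2.8870909214019775)
nut [ 0.51423173 -0.20885628  0.106     ] vis centre [ 0.51443764 -0.2085494   0.106     ]
0.125 [ 0.51389882 -0.20926108  0.125     ] [np.float64(14.5), np.float64(14.2), np.float64(14.5), np.float64(15.0)] [np.float64(63.3), np.float64(63.9), np.float64(66.6), np.float64(63.8)]
0.132 [ 0.51411985 -0.20905233  0.132     ] [np.float64(14.2), np.float64(13.9), np.float64(14.2), np.float64(14.7)] [np.float64(63.3), np.float64(63.9), np.float64(66.6), np.float64(63.8)]
0.138 [ 0.5143093 -0.2088734  0.138    ] [np.float64(13.9), np.float64(13.6), np.float64(13.9), np.float64(14.4)] [np.float64(63.3), np.float64(63.9), np.float64(66.6), np.float64(63.8)]
0.142 [ 0.5144356  -0.20875412  0.142     ] [np.float64(13.7), np.float64(13.4), np.float64(13.7), np.float64(14.2)] [np.float64(63.3), np.float64(63.9), np.float64(66.6), np.float64(63.8)]
0.148 [ 0.51462505 -0.20857519  0.148     ] [np.float64(13.4), np.float64(13.2), np.float64(13.4), np.float64(13.9)] [np.float64(63.3), np.float64(63.9), np.float64(66.6), np.float64(63.8)]
scene 0.13 [175.81599676 212.16018303]
scene 0.14 [175.42520299 208.99671912]
scene 0.15 [175.02976456 205.79565679]
side 0.13 [264.55738085 125.43870263]
side 0.14 [264.54918396 122.60125214]
side 0.15 [264.54087461 119.72487164]
87.92087797790316
```

View pics/tapc.png

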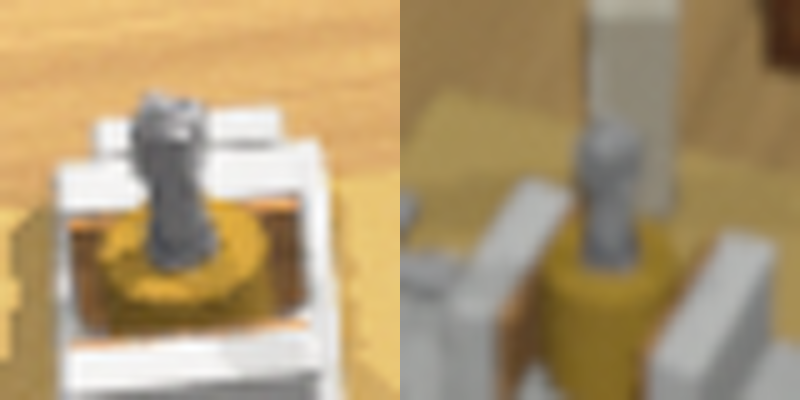

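Run:
```python
from h import *
c=vision.get_calibration("wrist");s=read_state();T=Ro.from_quat(s["tcp_rot"]).as_matrix()
for kx in (45.5,43.5):
    print(proj(c,s["position"]+T@np.array([kx/1e3,0,.0527-.034])))
for y in(-16,16): print(proj(c,s["position"]+T@np.array([.016,y/1e3,.0527-.030])),proj(c,s["position"]+T@np.array([.016,y/1e3,.0527])))
im=cv2.imread("pics/w3.png");cv2.imwrite("pics/w3k.png",cv2.resize(im[140:240,200:320],None,fx=6,fy=6,interpolation=cv2.INTER_CUBIC))
```

```text
[258.18441216 152.60140924]
[258.18458694 155.91617993]
[233.09433336 198.25089082] [236.34743337 187.82708831]
[283.29054148 198.25763436] [280.09750764 187.83237556]
```

View pics/w3k.png

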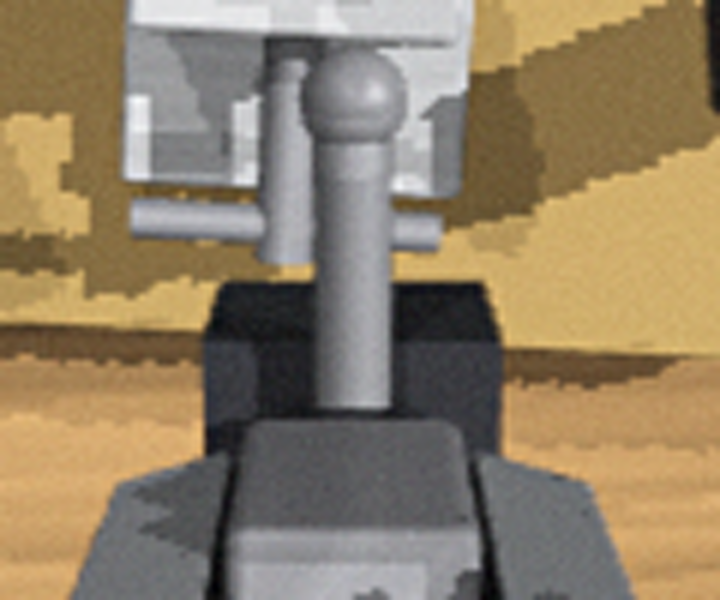

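Request:
move_arm --increments '[[[0.03,-0.004,0.01],8],[[0.06,-0.0076,0.025],16],[[0.0754,-0.0096,0.043],24],[[0.0754,-0.0096,0.043],24],[[0.0754,-0.0096,0.043],24],[[0.0754,-0.0096,0.043],24]]'

```text
time: 7.8
position: [0.5166, -0.2094, 0.2258]
tcp_rot: [0.225, 0.974, 0.0, 0.003]
ft_force: [0.3, 0.2, -1.8]
gripper_width: 0.0219
```

Run:
```python
from h import *
s=read_state();T=Ro.from_quat(s["tcp_rot"]).as_matrix();print(s["position"],s["joint_pos"],np.degrees(np.arctan2(T[1,1],T[0,1])),T[:,2])
print(T.T@(np.array([.5149,-.2094,.21])-s["position"]))
a=vision.grab_frame("scene");b=vision.grab_frame("side");w=vision.grab_frame("wrist")
g=lambda i,x,y,k=60:cv2.resize(i[y:y+k,x:x+k],(400,400),interpolation=cv2.INTER_CUBIC)
cv2.imwrite("pics/k4.png",np.hstack([g(a,145,165),g(b,235,80)]));cv2.imwrite("pics/w4.png",w)
```

```text
[ 0.51658427 -0.20940599  0.22580193] [ 0.4879045   0.48808495 -0.22677075  1.76944311  0.13503279  0.89366082
  1.32019012] 64.03780021747923 [ 0.00542659 -0.00106712 -0.99998471]
[ 0.00160137 -0.00075434  0.01579254]
```

View pics/k4.png

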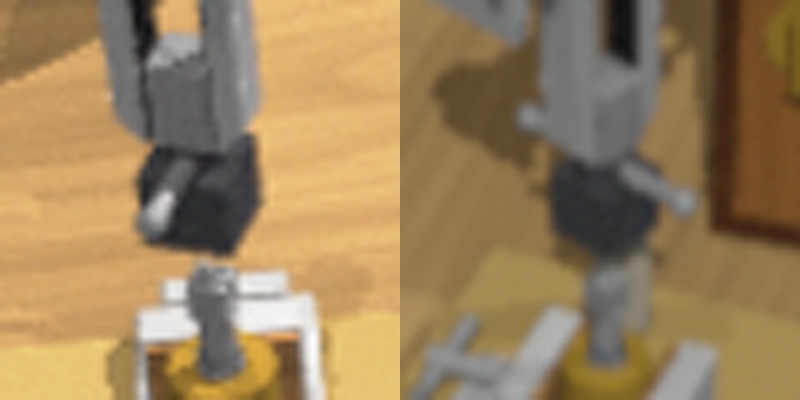

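View pics/w4.png

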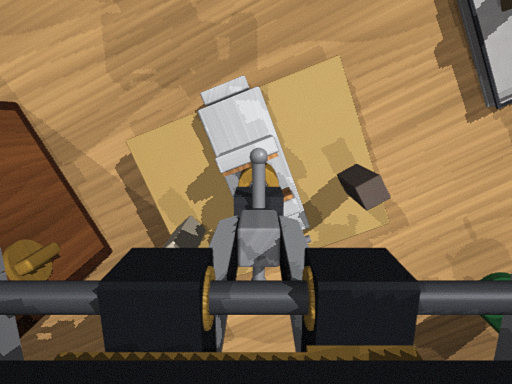

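Key square with the tap, bottom about 20 mm over it in both views, and seals clear. Lowering with a small correction.

Request:
move_arm --increments '[[[0.0016,-0.0008,0.005],0],[[0.0016,-0.0008,0.012],0],[[0.0016,-0.0008,0.018],0],[[0.0016,-0.0008,0.018],0],[[0.0016,-0.0008,0.018],0]]'

```text
time: 8.57
position: [0.514, -0.2095, 0.2071]
tcp_rot: [0.225, 0.974, 0.0, 0.002]
ft_force: [0.0, -1.1, -2.0]
gripper_width: 0.0216
```

```bash
cat > st.py <<'E'
from h import *
s=read_state();T=Ro.from_quat(s["tcp_rot"]).as_matrix();print(s["time"],s["position"].round(4),'j7',round(s["joint_pos"][6],3),'yaw',round(np.degrees(np.arctan2(T[1,1],T[0,1])),2),'F',s["ft_force"].round(2),'M',s["ft_torque"].round(3),'j',s["joint_pos"].round(2))
e=np.array([.5149,-.2094,s["position"][2]])-s["position"];print((T.T@e).round(4))
E
python3 st.py
```

```text
8.575 [ 0.514  -0.2095  0.2071] j7 1.314 yaw 63.98 F [ 0.04 -1.05 -2.02] M [ 0.1  -0.08  0.03] j [ 0.49  0.51 -0.22  1.8   0.14  0.85  1.31]
[-0.0008  0.0005  0.    ]
```

Request:
move_arm --increments '[[[-0.0007,0.0005,0.003],0],[[-0.0007,0.0005,0.006],0],[[-0.0007,0.0005,0.009],0],[[-0.0007,0.0005,0.012],0],[[-0.0007,0.0005,0.012],0]]'

```text
time: 9.2
position: [0.5149, -0.2094, 0.1949]
tcp_rot: [0.225, 0.974, 0.0, 0.002]
ft_force: [0.7, -0.7, -2.0]
gripper_width: 0.0219
```

```bash
python3 st.py
```

```text
9.2 [ 0.5149 -0.2094  0.1949] j7 1.308 yaw 63.98 F [ 0.68 -0.72 -2.03] M [ 0.022 -0.103 -0.003] j [ 0.48  0.52 -0.22  1.81  0.15  0.82  1.31]
[-0. -0.  0.]
```

Request:
move_arm --increments '[[[0,0,0.003],0],[[0,0,0.006],0],[[0,0,0.009],0],[[0,0,0.009],0]]'

```text
time: 9.7
position: [0.5149, -0.2093, 0.1856]
tcp_rot: [0.225, 0.974, 0.0, 0.002]
ft_force: [0.3, -0.9, -2.4]
gripper_width: 0.0217
```

Request:
move_arm --increments '[[[0,0,0.001],0],[[0,0,0.002],0],[[0,0,0.002],0]]'

```text
time: 10.07
position: [0.5153, -0.2095, 0.1844]
tcp_rot: [0.225, 0.974, -0.0, 0.002]
ft_force: [0.3, -0.0, 4.7]
gripper_width: 0.0218
```

Contact at TCP z 0.1844, which puts the tap top at about 0.152: the socket roof is home on the tap. Forward stroke 1 is 189°, made up of 180° plus about 9° of play, following the 8 mm/turn lead.

Request:
move_arm --increments '[[[0,0,-0.0004],5],[[0,0,-0.0002],15],[[0,0,0],25],[[0,0,0.0002],35],[[0,0,0.0005],45],[[0,0,0.0007],55],[[0,0,0.0009],65],[[0,0,0.0011],75],[[0,0,0.0013],85],[[0,0,0.0016],95],[[0,0,0.0016],95]]'

```text
time: 11.45
position: [0.5139, -0.2101, 0.1828]
tcp_rot: [0.87, 0.493, 0.0, 0.001]
ft_force: [-3.8, -1.3, 1.8]
gripper_width: 0.0215
```

```bash
python3 st.py
```

```text
11.45 [ 0.5139 -0.2101  0.1828] j7 -0.02 yaw -30.93 F [-3.83 -1.27  1.83] M [-0.506  1.085 -0.021] j [ 0.17  0.55  0.26  1.83 -0.19  0.79 -0.02]
[0.0011 0.0005 0.    ]
```

Request:
move_arm --increments '[[[0,0,0.0001],10],[[0,0,0.0003],20],[[0,0,0.0005],30],[[0,0,0.0007],40],[[0,0,0.001],50],[[0,0,0.0012],60],[[0,0,0.0014],70],[[0,0,0.0016],80],[[0,0,0.0019],90],[[0,0,0.002],94],[[0,0,0.002],94]]'

```text
time: 12.82
position: [0.5131, -0.2082, 0.1805]
tcp_rot: [0.955, -0.298, -0.0, -0.001]
ft_force: [-3.8, 2.8, 5.2]
gripper_width: 0.0217
```

```bash
python3 st.py
python3 - <<'E'
from h import *
a=vision.grab_frame("scene");b=vision.grab_frame("side");w=vision.grab_frame("wrist")
g=lambda i,x,y,k=60:cv2.resize(i[y:y+k,x:x+k],(400,400),interpolation=cv2.INTER_CUBIC)
cv2.imwrite("pics/k5.png",np.hstack([g(a,145,165),g(b,235,80)]));cv2.imwrite("pics/w5.png",w)
E
```

```text
12.825 [ 0.5131 -0.2082  0.1805] j7 -1.302 yaw -124.68 F [-3.79  2.76  5.24] M [0.798 1.022 0.014] j [-0.12  0.64  0.73  1.84 -0.55  0.87 -1.3 ]
[ 0.0022 -0.0001 -0.    ]
```

View pics/k5.png

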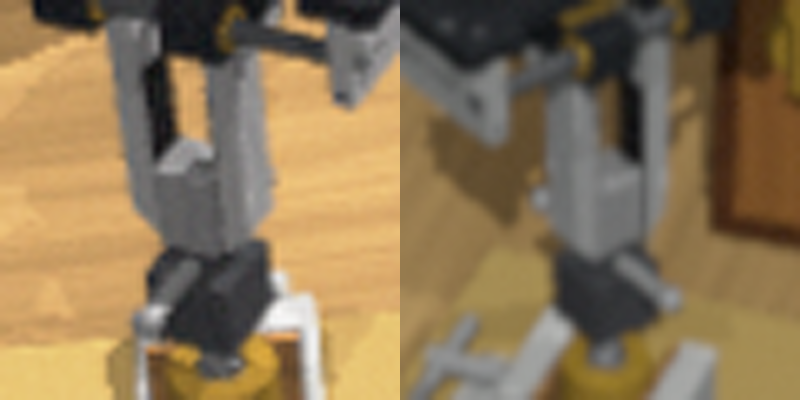

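View pics/w5.png

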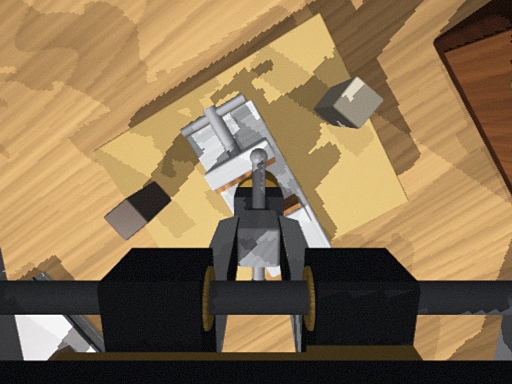

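Stroke 1 is done: tool yaw moved −188.7°, and the key is seated and following in all views. Back stroke 1 is 107°, a quarter turn plus 17° of play.

Request:
move_arm --increments '[[[0,0,-0.0003],-8],[[0,0,-0.0004],-18],[[0,0,-0.0006],-28],[[0,0,-0.0008],-38],[[0,0,-0.0011],-48],[[0,0,-0.0013],-58],[[0,0,-0.0015],-68],[[0,0,-0.0017],-78],[[0,0,-0.0019],-88],[[0,0,-0.0022],-98],[[0,0,-0.0024],-107],[[0,0,-0.0024],-107]]'

```text
time: 14.48
position: [0.5136, -0.21, 0.1828]
tcp_rot: [0.808, 0.589, 0.001, 0.001]
ft_force: [-0.5, -2.8, -1.5]
gripper_width: 0.0218
```

```bash
python3 st.py
```

```text
14.475 [ 0.5136 -0.21    0.1828] j7 0.161 yaw -17.84 F [-0.46 -2.75 -1.48] M [-0.836  0.128 -0.029] j [ 0.21  0.54  0.19  1.83 -0.14  0.78  0.16]
[0.001 0.001 0.   ]
```

Regrip: open, lift slightly, turn the tool back 180° around the head, and take the same faces again, which keeps the last joint in range.

Request:
move_arm --increments '[[[0,0,0],0],[[0,0,0],0],[[0,0,-0.002],0],[[0,0,-0.007],0],[[0,0,-0.01],0],[[0,0,-0.01],-10],[[0,0,-0.01],-20],[[0,0,-0.01],-30],[[0,0,-0.01],-40],[[0,0,-0.01],-50],[[0,0,-0.01],-60],[[0,0,-0.01],-60]]' --grip 0.3

```text
time: 15.98
position: [0.5136, -0.2103, 0.193]
tcp_rot: [0.406, 0.914, 0.0, 0.001]
ft_force: [0.1, -0.2, 0.1]
gripper_width: 0.0611
```

```bash
python3 st.py;  python3 - <<'E'
from h import *
w=vision.grab_frame("wrist");cv2.imwrite("pics/w6.png",w)
E
```

```text
15.975 [ 0.5136 -0.2103  0.193 ] j7 1.002 yaw 42.03 F [ 0.1  -0.21  0.11] M [ 0.051 -0.036 -0.001] j [ 0.41  0.52 -0.1   1.81  0.07  0.81  1.  ]
[-0.0002  0.0015  0.    ]
```

View pics/w6.png

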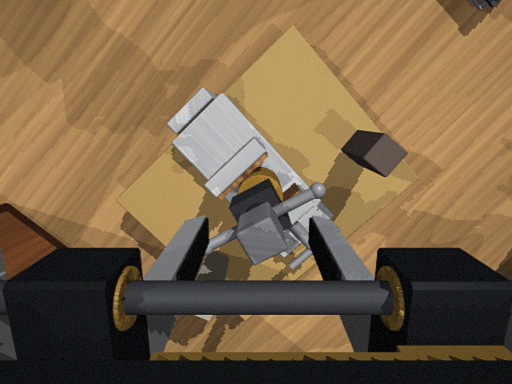

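The released key stands seated, with its head at (262,232) between the open fingers. Turning the remaining 120°.

Request:
move_arm --increments '[[[0,0,0],-10],[[0,0,0],-20],[[0,0,0],-30],[[0,0,0],-40],[[0,0,0],-50],[[0,0,0],-60],[[0,0,0],-70],[[0,0,0],-80],[[0,0,0],-90],[[0,0,0],-100],[[0,0,0],-110],[[0,0,0],-120]]'

```text
time: 17.52
position: [0.5135, -0.2103, 0.1929]
tcp_rot: [-0.588, 0.809, -0.001, 0.0]
ft_force: [0.1, 0.2, -0.2]
gripper_width: 0.0611
```

Request:
move_arm --increments '[[[0,0,0],0],[[0,0,0],0]]'

```text
time: 17.77
position: [0.5134, -0.2104, 0.1928]
tcp_rot: [-0.587, 0.81, -0.001, 0.0]
ft_force: [-0.4, -0.6, -0.1]
gripper_width: 0.0608
```

```bash
python3 st.py;  python3 - <<'E'
from h import *
w=vision.grab_frame("wrist");c=vision.get_calibration("wrist");cv2.imwrite("pics/w7.png",w)
cv2.imwrite("pics/w7c.png",cv2.resize(w[140:280,170:350],None,fx=4,fy=4,interpolation=cv2.INTER_CUBIC))
s=read_state();T=Ro.from_quat(s["tcp_rot"]).as_matrix()
for k in (-1,1): print(proj(c,s["position"]+T@np.array([.043,0,.0629-.034])), proj(c,s["position"]+T@np.array([.016,.016*k,.0629-.030])))
E
```

```text
17.775 [ 0.5134 -0.2104  0.1928] j7 2.707 yaw 161.83 F [-0.41 -0.62 -0.11] M [0.117 0.006 0.027] j [ 0.78  0.6  -0.69  1.8   0.47  0.91  2.71]
[-0.0015 -0.0011  0.    ]
[259.48822834 155.57978138] [235.5479808  195.15034265]
[259.48822834 155.57978138] [283.3221443  195.15600008]
```

View pics/w7c.png

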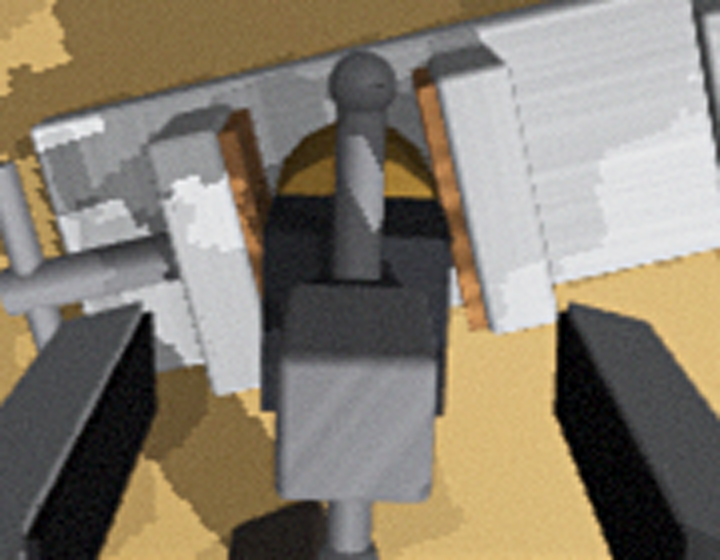

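Run:
```python
from h import *
c=vision.get_calibration("wrist");s=read_state();T=Ro.from_quat(s["tcp_rot"]).as_matrix()
f=lambda x,y:(170+(x+.5)/4-.5,140+(y+.5)/4-.5)
z0=s["position"][2]-.0629  # key origin
for dz in(0,-.001):
  def L(p,h): return T.T@(onz(c,*f(*p),z0+dz+h)-s["position"])
  print('head',np.mean([L(p,.074) for p in [(278,360),(437,353),(430,498),(280,495)]],0), [L(p,.074)[:2].round(4) for p in [(278,360),(437,353),(430,498),(280,495)]])
  print('ball',L((361,85),.034),'blk',L((268,237),.030),L((448,240),.030), 'blk bottom',L((270,198),0),L((437,200),0))
  print('nut', )
```

```text
head [-0.00181013 -0.00053056 -0.01109998] [array([ 0.0079, -0.0111]), array([0.0089, 0.0103]), array([-0.0123,  0.0097]), array([-0.0118, -0.0111])]
ball [0.03960905 0.00025043 0.0289162 ] blk [ 0.01341283 -0.01532244  0.03292838] [0.01290747 0.01491599 0.03288329] blk bottom [ 0.01321107 -0.01699553  0.06293081] [0.01283251 0.01498559 0.0628832 ]
nut
head [-0.00224433 -0.00052981 -0.01010016] [array([ 0.0076, -0.0111]), array([0.0086, 0.0104]), array([-0.0128,  0.0097]), array([-0.0123, -0.0111])]
ball [0.03947203 0.00025498 0.02991614] blk [ 0.01314872 -0.01539515  0.03392838] [0.01264086 0.01499311 0.03388307] blk bottom [ 0.01298027 -0.01706604  0.06393082] [0.01260008 0.01505303 0.063883  ]
nut
```

Request:
move_arm --increments '[[[-0.0022,-0.0002,0.004],0],[[-0.0022,-0.0002,0.0098],0],[[-0.0022,-0.0002,0.0098],0],[[-0.0022,-0.0002,0.0098],0]]'

```text
time: 18.32
position: [0.5143, -0.2084, 0.183]
tcp_rot: [-0.587, 0.81, -0.001, 0.0]
ft_force: [-0.4, 0.7, 0.3]
gripper_width: 0.0609
```

Request:
move_arm --increments '[[[0,0,0],0],[[0,0,0],0],[[0,0,0],0],[[0,0,0],0],[[0,0,0],0],[[0,0,0],0]]' --grip -1 --squeeze 35

```text
time: 19.08
position: [0.5143, -0.2083, 0.183]
tcp_rot: [-0.587, 0.81, -0.001, 0.0]
ft_force: [-0.5, 0.1, 0.6]
gripper_width: 0.0219
```

```bash
python3 st.py
```

```text
19.075 [ 0.5143 -0.2083  0.183 ] j7 2.693 yaw 161.87 F [-0.5   0.13  0.55] M [0.154 0.041 0.03 ] j [ 0.77  0.61 -0.68  1.81  0.48  0.89  2.69]
[ 0.0008 -0.0009  0.    ]
```

Regripped centred with no side load. Forward stroke 2 is 197°.

Request:
move_arm --increments '[[[0,0,0],8],[[0,0,0],18],[[0,0,0.0002],28],[[0,0,0.0004],38],[[0,0,0.0006],48],[[0,0,0.0008],58],[[0,0,0.0011],68],[[0,0,0.0013],78],[[0,0,0.0015],88],[[0,0,0.0018],98],[[0,0,0.0018],98]]'

```text
time: 20.45
position: [0.5144, -0.2086, 0.1813]
tcp_rot: [0.225, 0.974, -0.001, 0.001]
ft_force: [-0.6, -1.1, -0.1]
gripper_width: 0.0219
```

```bash
python3 st.py
```

```text
20.45 [ 0.5144 -0.2086  0.1813] j7 1.31 yaw 63.99 F [-0.57 -1.15 -0.08] M [-0.23  -0.054  0.004] j [ 0.47  0.54 -0.2   1.82  0.15  0.79  1.31]
[-0.0008 -0.0005  0.    ]
```

Side loads are small. Remaining 99°.

Request:
move_arm --increments '[[[0,0,0.0002],10],[[0,0,0.0004],20],[[0,0,0.0007],30],[[0,0,0.0009],40],[[0,0,0.0011],50],[[0,0,0.0013],60],[[0,0,0.0016],70],[[0,0,0.0018],80],[[0,0,0.002],90],[[0,0,0.0022],99],[[0,0,0.0022],99]]'

```text
time: 21.82
position: [0.5141, -0.2087, 0.179]
tcp_rot: [0.886, 0.464, -0.0, 0.001]
ft_force: [-1.9, -1.5, 0.6]
gripper_width: 0.0217
```

```bash
python3 st.py
```

```text
21.825 [ 0.5141 -0.2087  0.179 ] j7 -0.061 yaw -34.75 F [-1.89 -1.53  0.56] M [-0.351  0.35   0.021] j [ 0.14  0.55  0.29  1.83 -0.22  0.78 -0.06]
[-0.0001  0.001   0.    ]
```

Back stroke 2, 107°.

Request:
move_arm --increments '[[[0,0,-0.0003],-8],[[0,0,-0.0004],-18],[[0,0,-0.0006],-28],[[0,0,-0.0008],-38],[[0,0,-0.0011],-48],[[0,0,-0.0013],-58],[[0,0,-0.0015],-68],[[0,0,-0.0017],-78],[[0,0,-0.0019],-88],[[0,0,-0.0022],-98],[[0,0,-0.0023],-107],[[0,0,-0.0023],-107]]'

```text
time: 23.32
position: [0.5143, -0.2087, 0.1811]
tcp_rot: [0.153, 0.988, -0.001, 0.001]
ft_force: [1.4, -0.3, -2.8]
gripper_width: 0.0218
```

```bash
python3 st.py;python3 - <<'E'
from h import *
a=vision.grab_frame("scene");b=vision.grab_frame("side")
g=lambda i,x,y,k=60:cv2.resize(i[y:y+k,x:x+k],(400,400),interpolation=cv2.INTER_CUBIC)
cv2.imwrite("pics/k8.png",np.hstack([g(a,145,165),g(b,235,80)]))
E
```

```text
23.325 [ 0.5143 -0.2087  0.1811] j7 1.425 yaw 72.36 F [ 1.41 -0.26 -2.76] M [-0.069 -0.288  0.015] j [ 0.5   0.54 -0.24  1.82  0.18  0.8   1.42]
[-0.0008 -0.0005  0.    ]
```

View pics/k8.png

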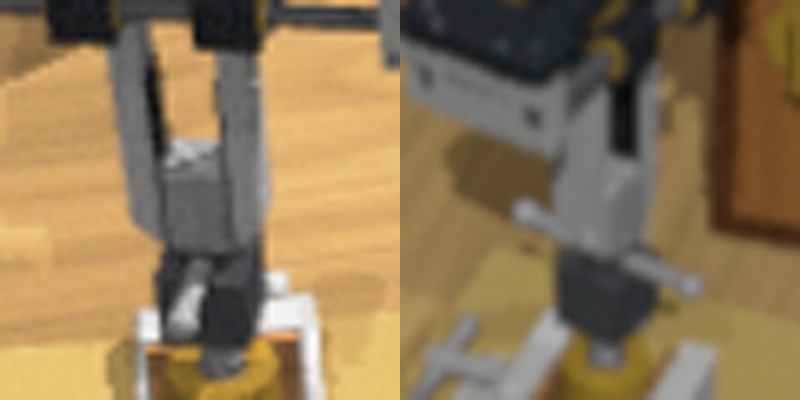

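Key still seated. Forward stroke 3: 115° freely, since the earliest bottom is about 129° of key travel, then small felt steps.

Request:
move_arm --increments '[[[0,0,0],8],[[0,0,0],18],[[0,0,0.0002],28],[[0,0,0.0005],38],[[0,0,0.0007],48],[[0,0,0.0009],58],[[0,0,0.0011],68],[[0,0,0.0014],78],[[0,0,0.0016],88],[[0,0,0.0018],98],[[0,0,0.002],108],[[0,0,0.0022],115]]'

```text
time: 24.92
position: [0.5141, -0.2087, 0.179]
tcp_rot: [0.917, 0.398, -0.0, 0.001]
ft_force: [-0.8, -1.0, -0.9]
gripper_width: 0.0219
```

Request:
move_arm --increments '[[[0,0,0],0],[[0,0,0],0]]'

```text
time: 25.18
position: [0.514, -0.2086, 0.179]
tcp_rot: [0.917, 0.399, -0.0, 0.001]
ft_force: [-0.3, -1.4, -1.0]
gripper_width: 0.0219
```

```bash
python3 st.py
```

```text
25.175 [ 0.514  -0.2086  0.179 ] j7 -0.176 yaw -42.93 F [-0.31 -1.39 -1.01] M [-0.318  0.131  0.036] j [ 0.11  0.56  0.33  1.84 -0.24  0.79 -0.18]
[0.0001 0.0012 0.    ]
```

Request:
move_arm --increments '[[[0,0,0],3],[[0,0,0.0001],6],[[0,0,0.0001],6]]'

```text
time: 25.55
position: [0.514, -0.2087, 0.1789]
tcp_rot: [0.936, 0.352, -0.0, 0.001]
ft_force: [-0.5, -2.0, -1.9]
gripper_width: 0.0218
```

```bash
python3 st.py
```

```text
25.55 [ 0.514  -0.2087  0.1789] j7 -0.256 yaw -48.84 F [-0.51 -1.99 -1.89] M [-0.315  0.141 -0.013] j [ 0.1   0.56  0.36  1.84 -0.27  0.79 -0.26]
[0.0002 0.0012 0.    ]
```

Request:
move_arm --increments '[[[0,0,0],3],[[0,0,0.0001],6],[[0,0,0.0001],6]]'

```text
time: 25.92
position: [0.5139, -0.2086, 0.1788]
tcp_rot: [0.953, 0.303, -0.0, 0.001]
ft_force: [-0.3, -0.3, -1.8]
gripper_width: 0.0222
```

```bash
python3 st.py
```

```text
25.925 [ 0.5139 -0.2086  0.1788] j7 -0.337 yaw -54.73 F [-0.25 -0.34 -1.84] M [-0.308  0.113  0.053] j [ 0.08  0.57  0.39  1.84 -0.29  0.79 -0.34]
[0.0003 0.0012 0.    ]
```

```bash
cat > st2.py <<'E'
from h import *
M=[]
for i in range(4):
    s=read_state();M.append(s["ft_torque"][2])
    if i<3: vision.grab_frame("wrist")
T=Ro.from_quat(s["tcp_rot"]).as_matrix();print(s["time"],s["position"].round(4),'j7',round(s["joint_pos"][6],3),'yaw',round(np.degrees(np.arctan2(T[1,1],T[0,1])),2),'F',s["ft_force"].round(1),'Mz',np.round(M,3),np.mean(M).round(3))
E
python3 st2.py
```

```text
26.075 [ 0.5139 -0.2086  0.1788] j7 -0.337 yaw -54.76 F [-0.6 -1.7 -1.6] Mz [0.053 0.017 0.062 0.037] 0.042
```

Request:
move_arm --increments '[[[0,0,0],3],[[0,0,0.0001],6],[[0,0,0.0001],6]]'

```text
time: 26.45
position: [0.5139, -0.2086, 0.1787]
tcp_rot: [0.967, 0.253, -0.0, 0.001]
ft_force: [1.1, -1.4, -1.5]
gripper_width: 0.0216
```

```bash
python3 st2.py
```

```text
26.6 [ 0.5139 -0.2086  0.1787] j7 -0.418 yaw -60.69 F [-0.2 -1.5 -3.6] Mz [0.042 0.003 0.039 0.007] 0.023
```

Request:
move_arm --increments '[[[0,0,0],3],[[0,0,0.0001],6],[[0,0,0.0001],6]]'

```text
time: 26.98
position: [0.5139, -0.2086, 0.1786]
tcp_rot: [0.979, 0.203, -0.0, 0.001]
ft_force: [-0.6, 0.4, -1.7]
gripper_width: 0.0219
```

```bash
python3 st2.py
```

```text
27.125 [ 0.5139 -0.2086  0.1786] j7 -0.499 yaw -66.63 F [-0.3  0.2 -1.7] Mz [0.049 0.004 0.015 0.018] 0.022
```

Request:
move_arm --increments '[[[0,0,0],3],[[0,0,0.0002],6],[[0,0,0.0002],6]]'

```text
time: 27.5
position: [0.5139, -0.2085, 0.1784]
tcp_rot: [0.988, 0.152, -0.0, 0.001]
ft_force: [-0.7, -0.8, -2.6]
gripper_width: 0.0217
```

```bash
python3 st2.py
```

```text
27.65 [ 0.5139 -0.2085  0.1784] j7 -0.58 yaw -72.57 F [-0.4 -1.9 -1.8] Mz [ 0.067 -0.003 -0.     0.054] 0.03
```

Request:
move_arm --increments '[[[0,0,0],3],[[0,0,0.0001],6],[[0,0,0.0001],6]]'

```text
time: 28.02
position: [0.5139, -0.2085, 0.1783]
tcp_rot: [0.995, 0.1, -0.0, 0.001]
ft_force: [0.1, -0.8, -0.4]
gripper_width: 0.0217
```

```bash
python3 st2.py
```

```text
28.175 [ 0.5139 -0.2086  0.1783] j7 -0.66 yaw -78.51 F [-0.1 -1.4 -0.7] Mz [0.131 0.111 0.067 0.123] 0.108
```

Torque rose from about 0.025 to 0.108 N m at roughly 5.4 rad net, inside the stated range. One small step more to make it firm.

Request:
move_arm --increments '[[[0,0,0],1.2],[[0,0,0],2.5],[[0,0,0],2.5]]'

```text
time: 28.55
position: [0.5139, -0.2085, 0.1783]
tcp_rot: [0.997, 0.078, -0.0, 0.001]
ft_force: [-0.9, -1.8, -0.9]
gripper_width: 0.022
```

```bash
python3 st2.py
```

```text
28.7 [ 0.5139 -0.2085  0.1783] j7 -0.694 yaw -80.99 F [-1.3 -0.8 -0.8] Mz [0.154 0.118 0.047 0.152] 0.118
```

Request:
move_arm --increments '[[[0,0,0],1.2],[[0,0,0],2.5],[[0,0,0],2.5]]'

```text
time: 29.08
position: [0.5139, -0.2085, 0.1783]
tcp_rot: [0.998, 0.057, 0.0, 0.001]
ft_force: [-0.2, -0.2, -1.8]
gripper_width: 0.0215
```

```bash
python3 st2.py
```

```text
29.225 [ 0.5139 -0.2085  0.1783] j7 -0.728 yaw -83.48 F [-0.1 -1.2 -1. ] Mz [0.152 0.179 0.149 0.164] 0.161
```

Request:
move_arm --increments '[[[0,0,0],1],[[0,0,0],2],[[0,0,0],2]]'

```text
time: 29.6
position: [0.5139, -0.2085, 0.1783]
tcp_rot: [0.999, 0.039, 0.0, 0.001]
ft_force: [0.1, 0.1, -1.3]
gripper_width: 0.022
```

```bash
python3 st2.py
```

```text
29.75 [ 0.5139 -0.2085  0.1783] j7 -0.755 yaw -85.48 F [-1.2 -1.  -2. ] Mz [0.24  0.221 0.193 0.172] 0.207
```

Firmly bottomed: 0.21 N m is a nut twist of about 0.14, well under 0.24. I ease the load off with 14°, which covers the 8° twist and part of the play, then release and lift away.

Request:
move_arm --increments '[[[0,0,0],-5],[[0,0,0],-10],[[0,0,0],-14],[[0,0,0],-14]]'

```text
time: 30.25
position: [0.5139, -0.2084, 0.1783]
tcp_rot: [0.987, 0.16, 0.0, 0.001]
ft_force: [-0.5, -1.4, -1.6]
gripper_width: 0.0219
```

```bash
python3 st2.py
```

```text
30.4 [ 0.5139 -0.2084  0.1783] j7 -0.566 yaw -71.55 F [ 0.4 -1.1 -2.6] Mz [-0.021  0.047  0.01   0.03 ] 0.016
```

Request:
move_arm --increments '[[[0,0,0],0],[[0,0,0],0],[[0,0,0],0],[[0,0,0],0],[[0,0,-0.003],0],[[0,0,-0.008],0],[[0,0,-0.015],0],[[0,0,-0.03],0],[[0,0,-0.06],0],[[0,0,-0.09],0],[[0,0,-0.09],0]]' --grip 0.3

```text
time: 31.78
position: [0.5154, -0.2092, 0.2713]
tcp_rot: [0.987, 0.16, 0.002, 0.002]
ft_force: [-0.1, -0.9, -0.1]
gripper_width: 0.0613
```

```bash
python3 st.py
python3 - <<'E'
from h import *
a=vision.grab_frame("scene");b=vision.grab_frame("side");w=vision.grab_frame("wrist")
g=lambda i,x,y,k=60:cv2.resize(i[y:y+k,x:x+k],(400,400),interpolation=cv2.INTER_CUBIC)
cv2.imwrite("pics/k9.png",np.hstack([g(a,125,180,110),g(b,215,80,110)]));cv2.imwrite("pics/w9.png",w)
E
```

```text
31.775 [ 0.5154 -0.2092  0.2713] j7 -0.633 yaw -71.55 F [-0.13 -0.94 -0.09] M [0.066 0.147 0.037] j [-0.02  0.47  0.54  1.73 -0.28  1.01 -0.63]
[-0.0005  0.0001 -0.    ]
```

View pics/k9.png

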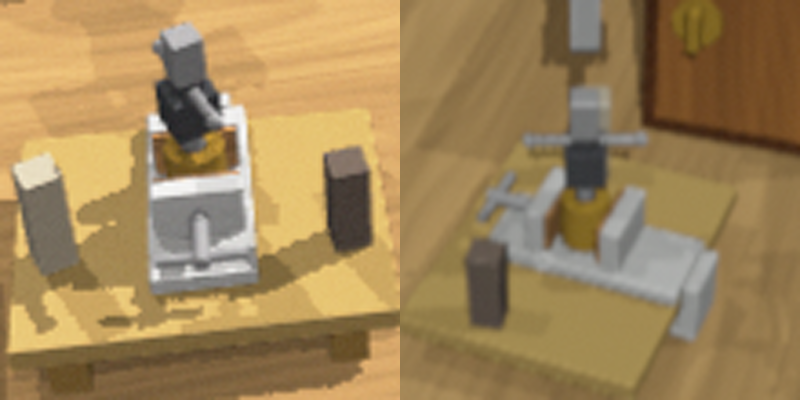

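View pics/w9.png

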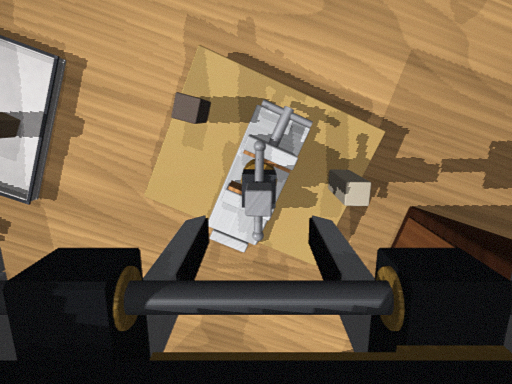

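The key stands upright on the tap, the gripper is clear, and both board seals are where they were. Handing in.

```bash
python3 -c "
from h import *
print(r.close_job(), read_state()['time'])"
```

```text
the job is handed in; nothing more can be done
the job is handed in; nothing more can be done
```

I set the steel key from the tray on the tap and ran it in by half turn forward, quarter turn back, twice, then forward until it bottomed. I handed it in at about 32 s, and no verdict was reported.

- **Bottoming:** torque rose from about 0.03 to 0.21 N m, a nut twist of about 0.14 rad (limit 0.24), at roughly 5.4 rad net. I then eased the load off to about zero without backing the tap out, and let go.
- **Strokes:** the tap's own angle was not seen directly. I got it from the tool's turn less about 0.15 rad of key play each way, so the half and quarter turns could be a few degrees off.
- **Regrip:** I let go of the key once, after the first back stroke, to turn the wrist back 180°. The key stayed seated on the tap.
- **Last checks:** the key stands upright on the tap, the gripper is clear, and both board seals stand where they were. I did not measure the tray seals again at the end, but nothing touched them.
- **Slips and disagreements:**
  - I repeated one lift by mistake, which was harmless.
  - Side forces of up to about 5 N showed in the first stroke and were nearly gone after the regrip.
  - At bottoming, torque rose less per degree than a rigid hold would give, probably from give in the grip.

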